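# Refit the glass-washer's strainer disk and screw its clamping ring home

## Task

Put the washed strainer back together: first set the steel strainer disk, knob up, into the mouth of the strainer housing so that it lies flat on its seat, then put the clamping ring over it and screw it clockwise until it is fully home. Leave the other things on the counter where they are.

Things in the scene. Friction and masses are not known exactly. Their poses are not given: they have to be found in the camera images.
- mouth (a point): Centre of the mouth of the strainer housing, in the plane of its rim, 68 mm above the counter; z up. The housing is a round steel pot, 100 mm across at the neck, bolted down on a round 156 mm foot; bore 90 mm. This point's yaw does NOT tell how the pot and its thread are turned: that differs from run to run and must be seen or felt for.
- seat (a point): Centre of the disk's seat inside the housing: a flat ledge 8 mm below the rim, with a clear hole 66 mm across inside it. z up. The disk lies on it with its knob up.
- thread (a point): On the housing's axis, 15 mm below the rim: height of four level landings outside the neck (coarse right-hand thread, 110 mm across). Above each is a 26 degree gap open upward, 90 degrees apart. Clockwise (from above) from each gap a groove dips under a sloping ledge to a hard stop: 6 mm lower, some 64 degrees of turn from the gap's middle.
- disk_grip (a point): Middle of the disk's knob, on the disk's axis, 28 mm above its underside; z up. Perforated steel disk, 85 mm across, 6 mm thick, lower edge bevelled; upright round knob 24 mm across, from 6 to 41 mm above the underside. Starts flat on the counter, knob up. Seated, this point is 20 mm above the mouth.
- ring_grip (a point): Middle of the grey clamping ring's straight handle bar, on the ring's axis, 86 mm above its underside; z up, y along the bar, x across. Bar 114 mm long, 14 wide, 16 high, on two posts. Starts upright on the counter. Over the seated disk this point is above the mouth by: 75 to 81 mm with the pins on top of the ledges, 69 with all pins on the landings in the gaps, 63 screwed to the stop.
- ring_base (a point): Centre of the ring's underside. Ring 122 mm across; skirt 24 mm deep and 114 mm across inside; top flange 4 mm with a 72 mm opening. Four 6 mm pins, 90 degrees apart, at 45 degrees to the bar, stick 4.5 mm inward from the skirt, centres 5 mm above the underside. Turns freely in the thread with a light grip on the bar, stays where it is left.
- tumbler_a: clear plastic tumbler, 68 mm across, 100 mm tall, upright, behind the housing to the left; origin at the centre of its underside
- tumbler_b: clear plastic tumbler, 68 mm across, 100 mm tall, upright, behind the housing to the right; origin at the centre of its underside
- mug: white mug, 80 mm across, 90 mm tall, far left; origin at the centre of its underside
- dip_a: small white dip bowl, 68 mm across, 32 mm tall, left of the housing; origin at the centre of its underside
- dip_b: small steel dip bowl, 68 mm across, 32 mm tall, right of the housing; origin at the centre of its underside
- spoon: spoon lying flat near the robot on the left; origin under its middle
- brush: brush lying flat near the robot on the right; origin under its middle
- cleaner: white cleaner bottle, 84 mm across, 200 mm tall, far right; origin at the centre of its underside
Mind the look-alikes: they are no part of the job. Of the things like the part that bears mouth, leave any that is pink or turquoise; of the rest the smaller one is meant.

How it is judged:
On the way:
1. the disk lies flat on its seat in the mouth while the ring is still off the housing (z of disk_grip in the frame of mouth between 0.0175 and 0.0225 m and horizontal distance between disk_grip and mouth below 0.004 m and angle between disk_grip's own z axis and vertical below 0.035 rad and horizontal distance between ring_grip and mouth above 0.08 m), for 0.2 s.
At the end, for the whole second after the job is handed in: Disk flat on its seat (knob middle 17.5 to 22.5 mm above the mouth, within 4 mm of its axis, level within 0.035 rad); ring screwed home over it (handle middle 60 to 64.7 mm above the mouth, within 5 mm of its axis, level within 0.05 rad); all released and staying so (z of disk_grip in the frame of mouth between 0.0175 and 0.0225 m and horizontal distance between disk_grip and mouth below 0.004 m and angle between disk_grip's own z axis and vertical below 0.035 rad and z of ring_grip in the frame of mouth between 0.06 and 0.0647 m and horizontal distance between ring_grip and mouth below 0.005 m and angle between ring_grip's own z axis and vertical below 0.05 rad); the robot touches nothing.
It fails at once if a bystander is shifted by more than 40 mm or tipped over (distance of any of tumbler_a, tumbler_b, mug, dip_a, dip_b, spoon, brush, cleaner from where it was at the start of the episode above 0.04 m or angle between any of tumbler_a, tumbler_b, mug, dip_a, dip_b, cleaner's own z axis and vertical above 0.6 rad).
It also fails if it takes over 69 s, if anything falls off the work surface, if the arm or the gripper's body presses on something with over 40 N, if the wrist force passes 120 N, or if a joint passes its speed limit or range.

## Robot

A 6-joint arm with a two-finger parallel gripper is mounted at the origin on the work surface. World frame = base frame: x ahead of the robot, y to its left, z up, the work surface at z = 0. Lengths are in m, angles in rad, forces in N, time in s.
With the tool pointing down it reaches from about 0.2 to 0.875 m from the base axis. Payload 3.4 kg.
Tool frame: the origin (TCP) lies between the finger pads; the fingertips stand 25 mm ahead of it and the grasp point (between the pads) lies 6 mm ahead of it (r.nose_length is the z of the fingertips in the tool frame, in m); z points along the fingers, x is the direction in which the jaws open and shut, and the axes are right-handed (so a half turn about z gives the same grasp; the last joint's range is limited). The gripper opens to 94 mm and grips with 3 to 60 N. Pads are 16 mm wide; open, the fingers measure 119 mm over their backs; the gripper's body (75 mm by 177 mm) begins 78 mm behind the grasp point.
Start: joints at [-1.239, 0.276, 1.505, -0, 1.361, -0.121], TCP at [0.252, -0.517, 0.23] pointing down, gripper open.
Joint ranges: [-2.89, 2.89], [-0.75, 2.08], [0.22, 2.7], [-1.18, 4.32], [0.11, 2.71], [-2.7, 2.7]. Speed limits (rad/s): [2.57, 2.57, 3.14, 3.14, 3.14, 3.14].

## Interface

Orientations are given as a unit quaternion [w, x, y, z].
In Python, from plant import r, gripper_to, inverse_kinematics, vision, models, telemetry gives the robot as it stands. Calls block until the motion is done:
- r.move_to(position, orientation): joint-space move of the TCP to a pose.
- r.move_l(position, rot=None, vel=0.15, guard=None): straight line of the TCP; rot=None keeps the orientation; vel is the mean speed in m/s. With guard (N) it stops when the force on the tool has changed by that much, and returns True; else False.
- r.movej(angles): joint-space move.
- gripper_to(opening, f_grip=None): finger opening in m; f_grip is the grip in N (None keeps the last); returns when the fingers have stopped.
- r.hold(seconds).
- inverse_kinematics(position, orientation): joint angles nearest the present ones, or None.
- vision.snapshot(name): name is "scene" or "top" or "wrist"; returns the picture (384x512x3 uint8, red, green, blue); there is no depth.
- vision.get_calibration(name): a dict with "fx", "fy", "cx", "cy" (pixels), "D" ([k1, k2, p1, p2, k3] as OpenCV has them; the pictures are not rectified), "position" and "orientation" of the camera in the world. Camera axes: x right, y down, z forward; pixel columns grow to the right and rows downward; lengths in m; the calibration is good to about 2 mm. A picture is of the moment at which its call begins: read the wrist's pose just before it. get_calibration takes no time and is no camera call; for the wrist camera it gives the pose at the moment of the call.
A pose or a line that the arm cannot do raises r.PlanningError and nothing moves.
- r.sign_off(): hands the job in, once; it reports no verdict.
Trained networks look in the newest picture that a camera, given by its name, has taken for a name from the list of things; names that differ only in an ending like _2 or _b are one class to them, and where a whole thing is asked for, a point or a joint stands for the part that bears it (a point fixed in the world has none). Each returns a list of dicts, best first, with "score" (0 to 1); they miss things now and then, are a little off and sometimes report something else, mostly with a low value. They report only what shows in the picture. A call takes as long as a camera call. They do not tell look-alikes from the thing itself.
- models.boxes_of(thing, camera): "at" ([x, y, z] in m, in world coordinates, good to about 4 mm: the middle of the surface that is visible of it).
- models.regions_of(thing, camera): "pixels" (384x512 bool, what is visible of it).
- models.mark_of(thing, camera): "at" ([x, y, z] in m, in world coordinates, good to about 4 mm: a listed point, or the origin of a listed thing).
Readings, each from a call of its own:
- telemetry.current_t(): time.
- telemetry.current_joints(): joint angles.
- telemetry.current_dq(): joint speeds.
- telemetry.current_joint_efforts(): joint torques, N m.
- telemetry.current_ee_pos(): TCP position.
- telemetry.current_tool_rot(): TCP orientation.
- telemetry.current_wrist_force(): force on the tool from outside, world axes, zero at the start.
- telemetry.current_torque(): the same for the moment, N m.
- telemetry.current_opening(): finger opening in m.
Only numpy, scipy, OpenCV 4.12 (cv2) and the standard library are available. Lean on these libraries where they do the work, as an engineer would, in place of code of your own. Each camera call takes 0.05 s, during which the arm holds its last target.

## Working session

There is one attempt and no reset: what is moved stays moved. The work goes in short steps, each a Python script; the robot and the scene stay as the last script left them, time stands still between calls to the robot, and variables do not carry over. Pictures are saved under pics/ and viewed, and the job is handed in when it is done.

```bash
ls; mkdir -p pics; python3 - <<'E'
from plant import r, vision, models, telemetry
import cv2
print(telemetry.current_t())
for n in ["scene","top","wrist"]:
    im=vision.snapshot(n); cv2.imwrite(f"pics/a_{n}.png",im[:,:,::-1])
    c=vision.get_calibration(n); print(n,{k:(v if not hasattr(v,'round') else v.round(4) if hasattr(v,'shape') else round(v,3)) for k,v in c.items()})
for cam in ["scene","top","wrist"]:
    for t in ["mouth","disk_grip","ring_grip","ring_base","seat"]:
        print(cam,t,[( [round(float(q),4) for q in x["at"]],round(x["score"],2)) for x in models.mark_of(t,cam)])
print(telemetry.current_t())
E
```

```text
pics
0.0
scene {'fx': 449.71988101450046, 'fy': 449.71988101450046, 'cx': 250.32229261837708, 'cy': 192.46516095562066, 'D': array([0.0221, 0.    , 0.    , 0.    , 0.    ]), 'position': array([ 1.4695, -0.5564,  0.7984]), 'orientation': array([-0.413 ,  0.7619,  0.4368, -0.241 ])}
top {'fx': 358.74417723396647, 'fy': 358.74417723396647, 'cx': 259.03036294988664, 'cy': 192.88533819642595, 'D': array([-0.0318,  0.    ,  0.    ,  0.    ,  0.    ]), 'position': array([ 0.4289, -0.0055,  1.1683]), 'orientation': array([-0.0268,  0.7135, -0.6993,  0.0343])}
wrist {'fx': 325.19891806415086, 'fy': 325.19891806415086, 'cx': 255.02021068927493, 'cy': 189.2798025950365, 'D': array([-0.0745,  0.    ,  0.    ,  0.    ,  0.    ]), 'position': array([ 0.3142, -0.4857,  0.3829]), 'orientation': array([ 0.1009,  0.8419, -0.5262, -0.0642])}
scene mouth [([0.3569, -0.029, 0.0655], 0.87), ([0.2353, -0.3926, 0.0942], 0.79), ([0.3391, 0.4177, 0.0958], 0.68)]
scene disk_grip []
scene ring_grip [([0.5939, -0.2765, 0.0858], 0.59), ([0.7216, -0.2329, -0.0039], 0.49)]
scene ring_base [([0.5936, -0.2757, 0.0018], 0.86)]
scene seat [([0.3422, 0.4161, 0.0863], 0.95), ([0.2346, -0.398, 0.085], 0.72)]
top mouth [([0.351, -0.0293, 0.0705], 0.81), ([0.2357, -0.3945, 0.0943], 0.78), ([0.3395, 0.4149, 0.0975], 0.74), ([0.3714, 0.207, 0.0012], 0.52)]
top disk_grip [([0.5233, 0.2055, 0.0295], 0.65)]
top ring_grip [([0.5916, -0.2747, 0.0848], 0.77)]
top ring_base [([0.5925, -0.2772, 0.0019], 0.96), ([0.5628, 0.0145, 0.0669], 0.16)]
top seat [([0.3418, 0.4147, 0.0857], 0.74), ([0.3526, -0.0316, 0.0625], 0.73), ([0.5609, 0.0079, 0.0579], 0.62), ([0.2305, -0.3961, 0.0775], 0.58), ([0.368, 0.2052, 0.0027], 0.56)]
wrist mouth [([0.236, -0.4023, 0.0939], 0.74)]
wrist disk_grip []
wrist ring_grip []
wrist ring_base []
wrist seat [([0.2315, -0.4003, 0.0828], 0.65)]
0.9
```

View pics/a_top.png

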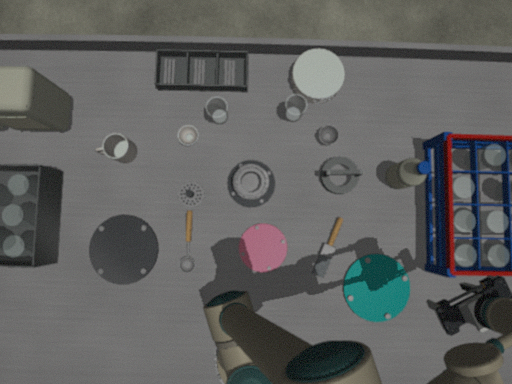

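View pics/a_scene.png

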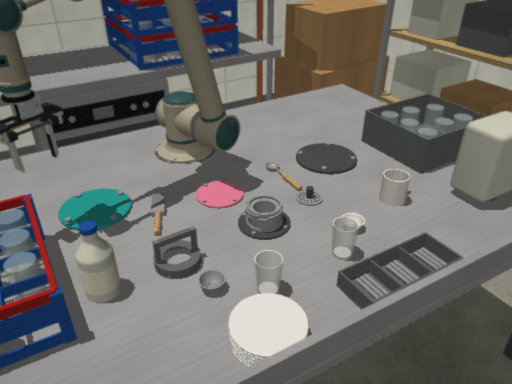

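View pics/a_wrist.png

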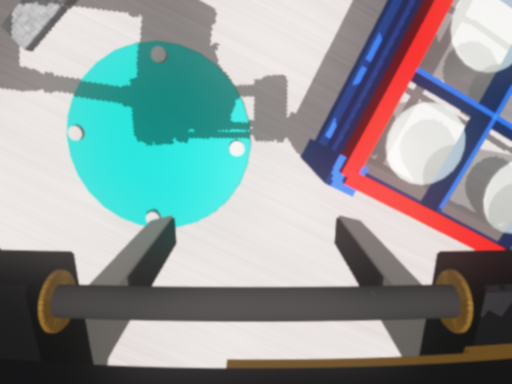

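Top view: the real housing is the grey pot at (251,183). The disk is at (191,194) and the ring at (340,175). The pink, turquoise and larger black plates are look-alikes. I'll zoom in and work out the wrist camera's geometry.

```bash
cat > h.py <<'E'
from plant import r, gripper_to, inverse_kinematics, vision, models, telemetry
import numpy as np, cv2
from scipy.spatial.transform import Rotation as R
def q2R(q): q=np.array(q); return R.from_quat([q[1],q[2],q[3],q[0]]).as_matrix()
def R2q(M): q=R.from_matrix(M).as_quat(); return np.array([q[3],q[0],q[1],q[2]])
def down(yaw):  # tool x at angle yaw in world, z down
    x=np.array([np.cos(yaw),np.sin(yaw),0]); z=np.array([0,0,-1.]); return R2q(np.c_[x,np.cross(z,x),z])
def proj(P,c):
    M=q2R(c["orientation"]); p=(np.atleast_2d(P)-c["position"])@M
    K=np.array([[c["fx"],0,c["cx"]],[0,c["fy"],c["cy"]],[0,0,1]])
    return cv2.projectPoints(p.reshape(-1,1,3),np.zeros(3),np.zeros(3),K,np.array(c["D"]))[0].reshape(-1,2)
def ray(uv,c):
    K=np.array([[c["fx"],0,c["cx"]],[0,c["fy"],c["cy"]],[0,0,1]])
    u=cv2.undistortPoints(np.array(uv,float).reshape(-1,1,2),K,np.array(c["D"])).reshape(-1,2)
    return np.c_[u,np.ones(len(u))]@q2R(c["orientation"]).T
def onz(uv,c,z):
    d=ray(uv,c); return c["position"]+d*((z-c["position"][2])/d[:,2])[:,None]
def save(im,name,s=1,crop=None):
    if crop: im=im[crop[1]:crop[3],crop[0]:crop[2]]
    cv2.imwrite(f"pics/{name}.png",cv2.resize(im,None,fx=s,fy=s,interpolation=cv2.INTER_CUBIC)[:,:,::-1])
def circ(c,ctr,rad,n=72):
    a=np.linspace(0,2*np.pi,n,endpoint=False); return proj(np.c_[ctr[0]+rad*np.cos(a),ctr[1]+rad*np.sin(a),np.full(n,ctr[2])],c)
E
python3 - <<'E'
from h import *
c=vision.get_calibration("wrist"); p=np.array(telemetry.current_ee_pos()); M=q2R(telemetry.current_tool_rot())
C=q2R(c["orientation"])
print("tool",p,M.round(3)); print("cam in tool",M.T@(c["position"]-p),(M.T@C).round(3))
t=cv2.imread("pics/a_top.png")[:,:,::-1]; save(t,"top_house",8,(210,140,300,210)); 
save(np.hstack([t[145:215,160:230],t[140:210,305:375]]),"top_parts",5)
ct=vision.get_calibration("top")
print(onz([[251,182]],ct,.068), proj([[.5609,.0079,.068],[.5233,.2055,.03],[.592,-.275,.085]],ct))
for cam in ["scene","top"]:
    for tt in ["mouth","disk_grip","ring_grip"]: print([(x["at"].round(3) if hasattr(x["at"],"round") else x["at"],x["score"]) for x in models.boxes_of(tt,cam)])
E
```

```text
tool [ 0.25155334 -0.51709939  0.23051851] [[ 0.437 -0.899  0.   ]
 [-0.899 -0.437 -0.   ]
 [ 0.     0.    -1.   ]]
cam in tool [-0.00056567 -0.07006594 -0.1530888 ] [[ 1.     0.001 -0.   ]
 [-0.001  0.971  0.238]
 [ 0.001 -0.238  0.971]]
[[0.55762392 0.00921834 0.068     ]] [[251.44998606 180.9546377 ]
 [189.21782203 192.83444415]
 [344.05830693 172.15138423]]
[([0.604, -0.0195, 0.0064], 0.96), ([0.2465, -0.3947, 0.0134], 0.9), ([0.3662, -0.0335, 0.0097], 0.84), ([0.3518, 0.4079, 0.01], 0.59)]
[([0.5302, 0.1991, 0.0046], 0.82)]
[([0.604, -0.2808, 0.0238], 0.64), ([0.6074, -0.0248, 0.0055], 0.59)]
[([0.3402, 0.416, 0.0107], 0.84), ([0.2381, -0.3932, 0.012], 0.77), ([0.5488, 0.0101, 0.0068], 0.73), ([0.3553, -0.0289, 0.0053], 0.68)]
[([0.5206, 0.2039, 0.0076], 0.71)]
[([0.59, -0.2716, 0.025], 0.88)]
```

View pics/top_house.png

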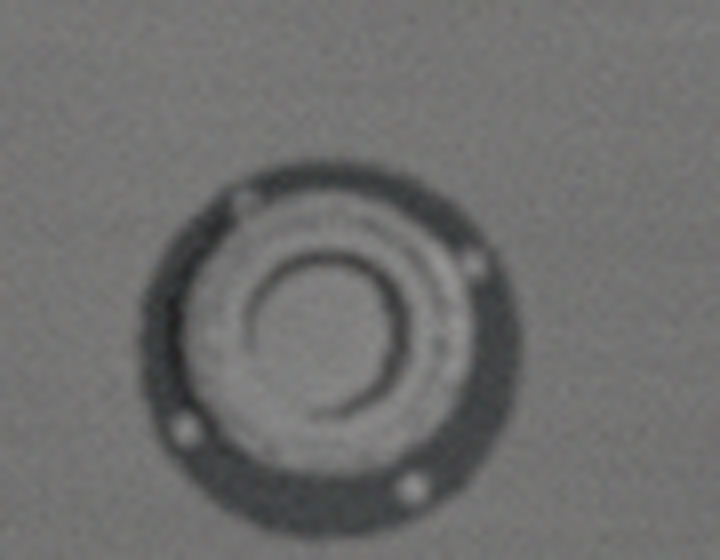

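View pics/top_parts.png

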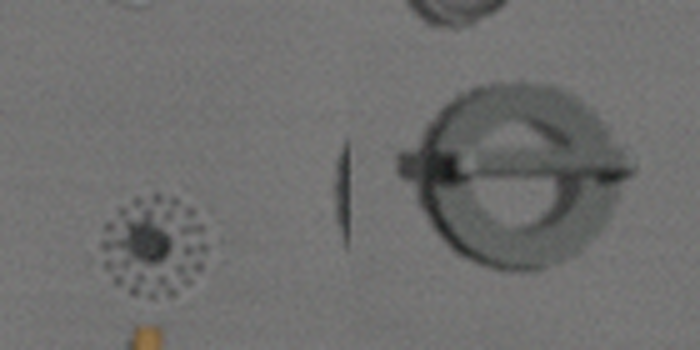

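Top zoom: the ring's bar lies nearly along world y. The housing's thread isn't resolvable from this view, so I'll look at the housing and disk with the wrist camera.

```bash
python3 - <<'E'
from h import *
import pickle
V={}
def look(n):
    c=vision.get_calibration("wrist"); im=vision.snapshot("wrist"); V[n]=(c,im); save(im,n)
q=down(0)
r.move_to([0.562,-0.062,0.2],q); r.hold(0.15); look("w_h1"); print(telemetry.current_t())
for t in ["mouth","seat","thread"]: print(t,[( np.round(x["at"],4),round(x["score"],2)) for x in models.mark_of(t,"wrist")])
r.move_to([0.550,0.03,0.2],q); r.hold(0.15); look("w_h2")
for t in ["mouth","seat","disk_grip"]: print(t,[( np.round(x["at"],4),round(x["score"],2)) for x in models.mark_of(t,"wrist")])
r.move_to([0.523,0.14,0.2],q); r.hold(0.15); look("w_d1")
for t in ["disk_grip"]: print(t,[( np.round(x["at"],4),round(x["score"],2)) for x in models.mark_of(t,"wrist")])
pickle.dump(V,open("v.pkl","wb")); print(telemetry.current_t())
E
```

```text
3.3917
mouth [(array([ 0.3552, -0.0333,  0.0701]), 0.96)]
seat [(array([ 0.3579, -0.0324,  0.0605]), 0.8)]
thread [(array([ 0.3559, -0.028 ,  0.0516]), 0.9)]
mouth [(array([ 0.3534, -0.0348,  0.0709]), 0.63)]
seat [(array([ 0.3579, -0.0321,  0.0564]), 0.7), (array([ 3.622e-01, -2.444e-01, -1.000e-04]), 0.23)]
disk_grip []
disk_grip [(array([0.5201, 0.205 , 0.0265]), 0.94)]
5.125
```

View pics/w_h1.png

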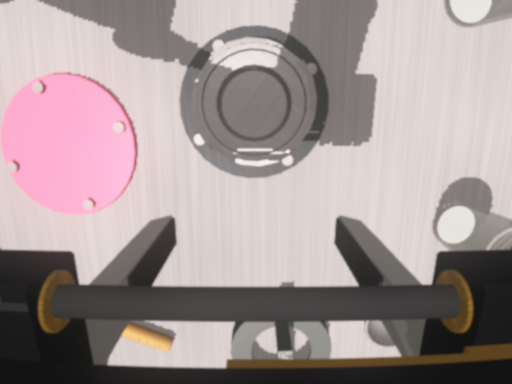

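View pics/w_h2.png

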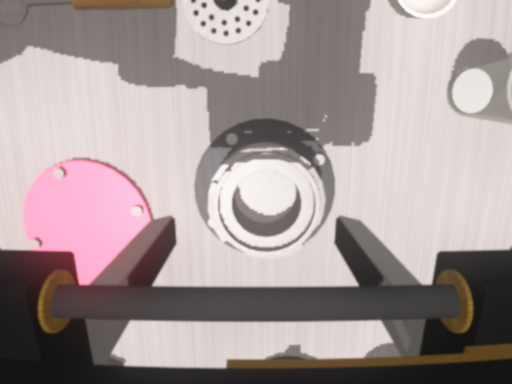

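View pics/w_d1.png

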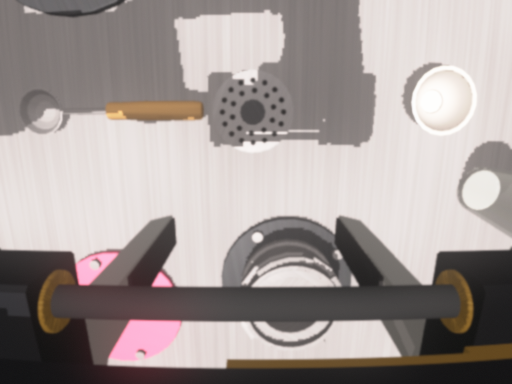

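The pictures show the housing at (254,101) and (267,200), and the disk knob at (252,110). I'll enlarge the housing views.

```bash
python3 - <<'E'
from h import *
import pickle
V=pickle.load(open("v.pkl","rb"))
def enh(im):
    l=cv2.createCLAHE(3,(4,4)); return np.dstack([l.apply(im[:,:,i]) for i in range(3)])
for n,cr in [("w_h1",(174,20,334,182)),("w_h2",(190,115,345,265))]:
    c,im=V[n]; save(enh(im),n+"z",3.7,cr)
E
```

```text
(no output)
```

View pics/w_h1z.png

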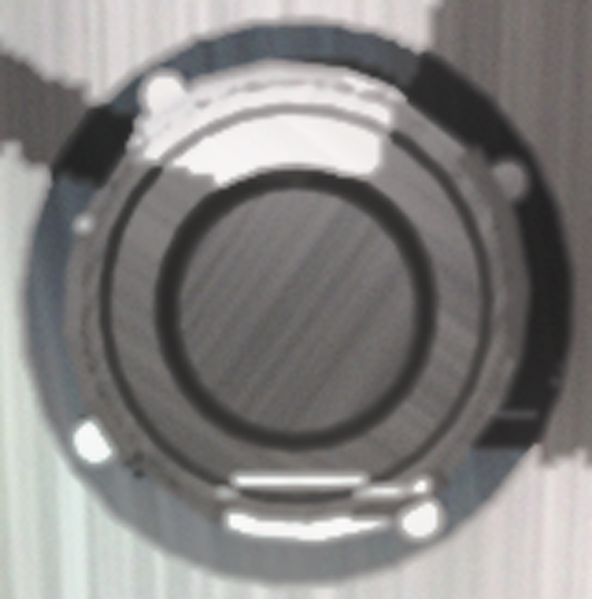

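View pics/w_h2z.png

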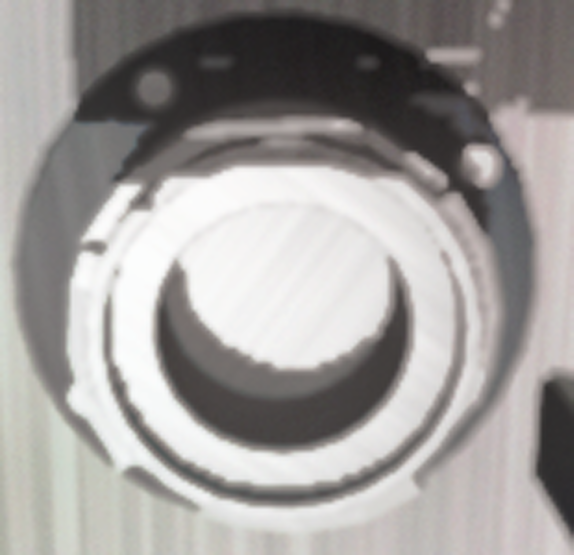

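```bash
python3 - <<'E'
from h import *
import pickle
from scipy.optimize import least_squares
V=pickle.load(open("v.pkl","rb"))
c1,i1=V["w_h1"]; c2,i2=V["w_h2"]
a=onz([[254,101.4]],c1,.068)[0]; b=onz([[267.6,201.5]],c2,.068)[0]; print(a,b)
# refine: darkest ring (groove) : image at rim radius ~45.5 ; fit center,z,  for each image
def samp(im,uv): return cv2.remap(cv2.GaussianBlur(im,(0,0),0.8).mean(2).astype(np.float32),uv[:,0].astype(np.float32)[None],uv[:,1].astype(np.float32)[None],cv2.INTER_LINEAR)[0]
# polar unwraps
for n,ctr in [("w_h1",a),("w_h2",b)]:
    c,im=V[n]
    ang=np.radians(np.arange(0,360,0.5)); rad=np.arange(28,62,0.25)/1000
    A,Rr=np.meshgrid(ang,rad)
    P=np.c_[(ctr[0]+Rr*np.cos(A)).ravel(),(ctr[1]+Rr*np.sin(A)).ravel(),np.full(A.size,.066)]
    uv=proj(P,c).astype(np.float32)
    u=cv2.remap(im,uv[:,0].reshape(A.shape),uv[:,1].reshape(A.shape),cv2.INTER_CUBIC)
    u=cv2.createCLAHE(3,(2,8)).apply(cv2.cvtColor(u,cv2.COLOR_RGB2GRAY)); u=cv2.resize(u,(760,300))
    for d in range(0,360,30): cv2.putText(u,str(d),(int(d*760/360),295),0,.4,255,1)
    cv2.imwrite(f"pics/pol_{n}.png",u)
a1=cv2.imread("pics/pol_w_h1.png");a2=cv2.imread("pics/pol_w_h2.png");cv2.imwrite("pics/pol.png",np.vstack([a1,a2])[:600])
E
```

```text
[0.56216783 0.01414989 0.068     ] [0.56281483 0.0176909  0.068     ]
```

View pics/pol.png

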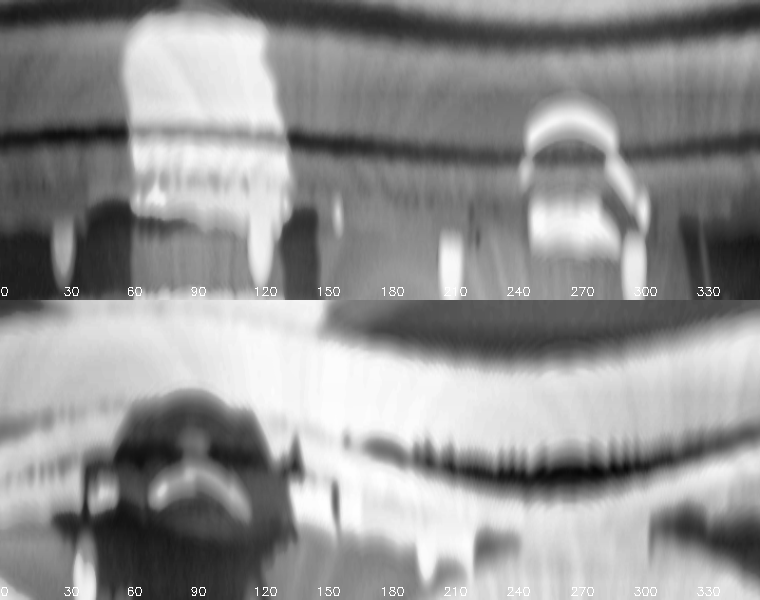

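```bash
cat > fitc.py <<'E'
from h import *
import pickle
V=pickle.load(open("v.pkl","rb"))
def g(im): return cv2.GaussianBlur(im,(0,0),0.7).mean(2).astype(np.float32)
def unwrap(n,ctr,z,r0,r1,dr=.25):
    c,im=V[n]; ang=np.radians(np.arange(0,360,0.5)); rad=np.arange(r0,r1,dr)/1000
    A,Rr=np.meshgrid(ang,rad)
    P=np.c_[(ctr[0]+Rr*np.cos(A)).ravel(),(ctr[1]+Rr*np.sin(A)).ravel(),np.full(A.size,z)]
    uv=proj(P,c).astype(np.float32).reshape(A.shape+(2,))
    return ang,rad,uv,cv2.remap(im,uv[...,0],uv[...,1],cv2.INTER_CUBIC)
if __name__=="__main__":
  from scipy.optimize import least_squares
  ctr=np.array([.562,.0125])
  for n,r0,r1 in [("w_h1",41,49),("w_h2",41,49)]:
   ct=ctr.copy()
   for it in range(4):
    ang,rad,uv,u=unwrap(n,ct,.068,r0,r1); gg=cv2.GaussianBlur(u.astype(np.float32).mean(2),(0,0),1.0)
    k=gg.argmin(0); w=(k>1)&(k<len(rad)-2)
    if n=="w_h2": w&=(ang>np.radians(185))
    pts=np.c_[ct[0]+rad[k]*np.cos(ang),ct[1]+rad[k]*np.sin(ang)][w]
    s=least_squares(lambda p:np.hypot(pts[:,0]-p[0],pts[:,1]-p[1])-p[2],[*ct,.045],loss="soft_l1",f_scale=.0005)
    ct=s.x[:2]
   print(n,s.x,w.sum(),np.abs(s.fun).mean())
E
python3 fitc.py
python3 - <<'E'
from fitc import *
for ct in [(.562,.0125)]:
  for z in (.053,.062):
    ims=[]
    for n in("w_h1","w_h2"):
        a,rd,uv,u=unwrap(n,ct,z,44,62); u=cv2.cvtColor(u,cv2.COLOR_RGB2GRAY); u=cv2.createCLAHE(4,(1,6)).apply(u); u=cv2.resize(u,(790,290))
        for d in range(0,360,10): cv2.putText(u,str(d),(int(d*790/360)-8,286),0,.3,255,1)
        ims.append(u)
    cv2.imwrite(f"pics/pol2_{z}.png",np.vstack(ims))
E
```

```text
w_h1 [0.56174522 0.01271679 0.04401654] 703 8.167792336116061e-05
w_h2 [0.56174896 0.01456354 0.0438689 ] 349 0.00013664289270308682
```

View pics/pol2_0.053.png

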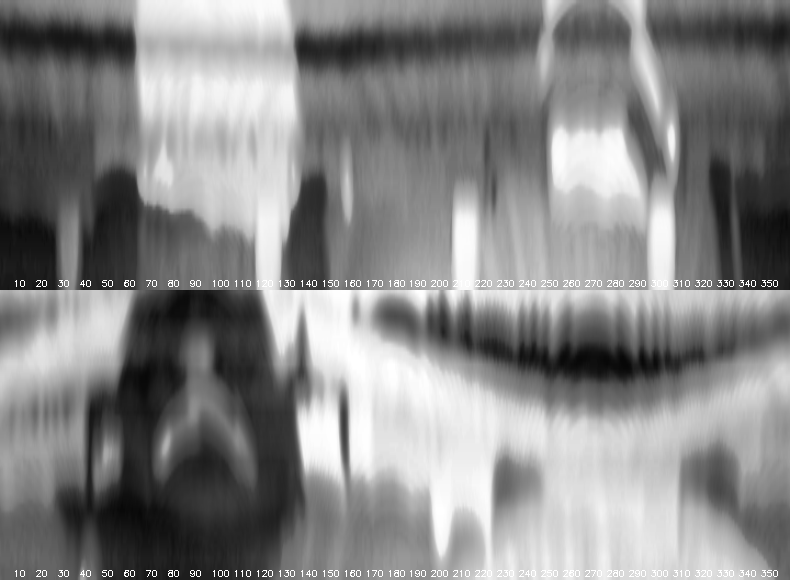

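The thread shows clearly. The gaps' high clockwise edges sit at about 43, 133, 223 and 313°, so the gap middles are near 56.5° (mod 90) and the bar must enter at a world angle of about 101.5°. The mouth is at about (0.5617, 0.0127), and the seat corner triangulates to z≈0.062, which fits the text. Next, locate the disk.

```bash
python3 - <<'E'
from h import *
import pickle
V=pickle.load(open("v.pkl","rb"))
c,im=V["w_d1"]; crop=(202,62,302,162)
im2=im.copy(); save(im2,"d1z",6,crop)
p=np.array([.5205,.205]); 
big=cv2.resize(im[62:162,202:302],None,fx=6,fy=6,interpolation=cv2.INTER_CUBIC)
ct,=[vision.get_calibration("top")]
t=cv2.imread("pics/a_top.png")[:,:,::-1]
save(t,"topd",12,(168,170,216,218))
print(onz([[252,110]],c,.041),onz([[252,110]],c,.006))
def ov(big,c,crop,s,ctr,name):
    big=big.copy()
    for z,rd,col in [(.041,.012,(255,0,0)),(.006,.0425,(0,255,0))]:
        uv=(circ(c,(*ctr,z),rd)-np.array(crop[:2])+.5)*s
        cv2.polylines(big,[uv.round().astype(int)],True,col,1)
    save(big,name)
import sys
ov(big,c,crop,6,(.5205,.205),"d1ov")
E
```

```text
[[0.52179305 0.20877782 0.041     ]] [[0.52151777 0.20875666 0.006     ]]
```

View pics/d1ov.png

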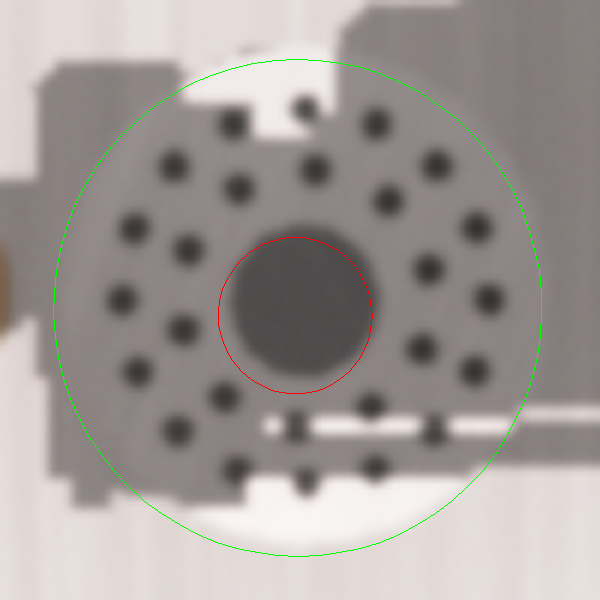

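View pics/topd.png

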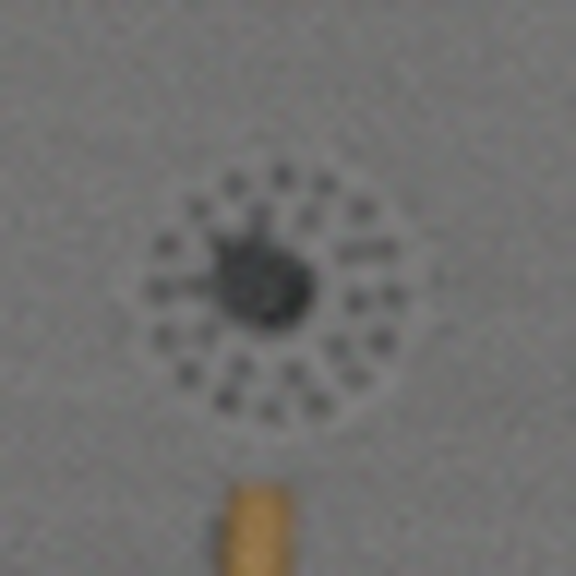

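```bash
python3 - <<'E'
from h import *
import pickle
V=pickle.load(open("v.pkl","rb"))
c,im=V["w_d1"]; ct=vision.get_calibration("top"); b=-.45
k1=[[202+304/6+b,62+302/6+b]]; h1=[[202+305/6+b,62+298/6+b]]
k2=[[168+265/12+b,170+288/12+b]]; h2=[[168+275/12+b,170+293/12+b]]
print(onz(k1,c,.041),onz(h1,c,.006),onz(k2,ct,.041),onz(h2,ct,.006))
for u,v in((k1,k2),(h1,h2)):
    d1=ray(u,c)[0];d2=ray(v,ct)[0]; A=np.c_[d1,-d2]; s=np.linalg.lstsq(A,ct["position"]-c["position"],rcond=None)[0]
    print("tri",c["position"]+d1*s[0],ct["position"]+d2*s[1])
E
```

```text
[[0.52199139 0.20704772 0.041     ]] [[0.5219138  0.20751379 0.006     ]] [[0.52015353 0.2020698  0.041     ]] [[0.52168424 0.20575778 0.006     ]]
tri [0.52180904 0.20689263 0.01577694] [0.52219476 0.20671392 0.01577525]
tri [ 0.52185844  0.20747932 -0.00223344] [ 0.52234146  0.20725453 -0.00223575]
```

Disk axis is at about (0.5219, 0.2072). I'll centre it between the jaws at two yaws, then look again from the same place. That gives me the wrist camera's bias against the TCP.

```bash
python3 - <<'E'
from h import *
import pickle
V=pickle.load(open("v.pkl","rb"))
p=np.array([.5219,.2072])
gripper_to(.05,5)
r.move_to([*p,.09],down(np.pi/2))
print(r.move_l([*p,.037],vel=.1,guard=6), telemetry.current_ee_pos())
gripper_to(.0,5); print("open",telemetry.current_opening())
gripper_to(.04)
r.move_l([*p,.037],rot=down(0),vel=.1)
gripper_to(.0,5); print("open",telemetry.current_opening(),telemetry.current_ee_pos())
gripper_to(.05)
r.move_l([*p,.09],vel=.15)
r.move_to([.523,.14,.2],down(0)); r.hold(.15)
c=vision.get_calibration("wrist"); im=vision.snapshot("wrist"); V["w_d2"]=(c,im); save(im,"w_d2"); save(im,"d2z",6,(202,62,302,162))
pickle.dump(V,open("v.pkl","wb")); print(telemetry.current_t())
E
```

```text
False [0.52231876 0.20723536 0.0372976 ]
open 0.02388952184158254
open 0.023803192237838174 [0.52172868 0.20718469 0.03699596]
12.9417
```

View pics/d2z.png

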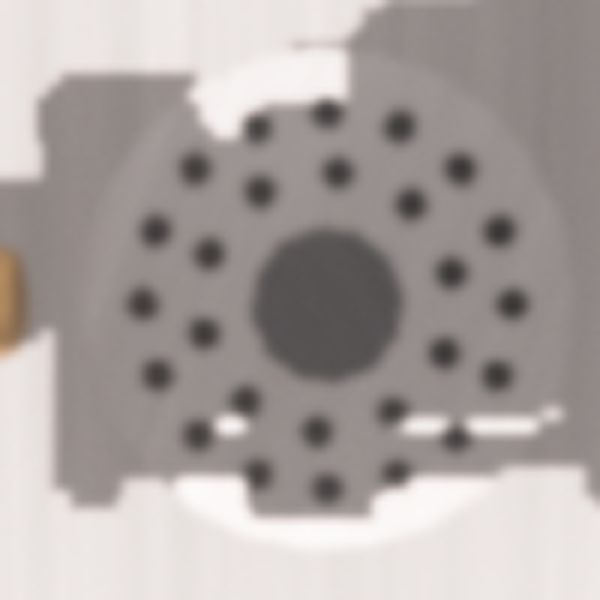

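```bash
python3 - <<'E'
from h import *
import pickle
V=pickle.load(open("v.pkl","rb"))
b=-.45
for n,h,k in(("w_d1",(305,298),(304,302)),("w_d2",(327,302),(327,305))):
    c,_=V[n]; print(c["position"],onz([[202+h[0]/6+b,62+h[1]/6+b]],c,.006),onz([[202+k[0]/6+b,62+k[1]/6+b]],c,.041))
print(V["w_h1"][0]["position"])
E
```

```text
[0.52424732 0.20896646 0.353046  ] [[0.5219138  0.20751379 0.006     ]] [[0.52199139 0.20704772 0.041     ]]
[0.52293419 0.21062746 0.35048837] [[0.52261954 0.20861905 0.006     ]] [[0.5226524  0.20836701 0.041     ]]
[0.56275097 0.00705107 0.35311115]
```

```bash
python3 - <<'E'
from h import *
import pickle
V=pickle.load(open("v.pkl","rb"))
c0=vision.get_calibration("wrist")["position"];print(c0,telemetry.current_ee_pos())
r.move_to([.562,-.055,.2],down(0)); 
for i in range(2):
    r.hold(.15); print(vision.get_calibration("wrist")["position"],telemetry.current_ee_pos())
c=vision.get_calibration("wrist"); im=vision.snapshot("wrist"); V["w_h3"]=(c,im); save(im,"w_h3")
pickle.dump(V,open("v.pkl","wb")); print(telemetry.current_t())
E
sed -i 's/for n,r0,r1 in .*:/for n,r0,r1 in [("w_h1",41,49),("w_h3",41,49)]:/' fitc.py; python3 fitc.py
python3 - <<'E'
from fitc import *
ims=[]
for n in("w_h1","w_h3"):
        ct=(.5617,.0127)if n=="w_h1" else (.5617,.0130)
        a,rd,uv,u=unwrap(n,ct,.058,42,62); u=cv2.cvtColor(u,cv2.COLOR_RGB2GRAY); u=cv2.createCLAHE(4,(1,6)).apply(u); u=cv2.resize(u,(790,290))
        for d in range(0,360,10): cv2.putText(u,str(d),(int(d*790/360)-8,286),0,.3,255,1)
        ims.append(u)
cv2.imwrite(f"pics/pol3.png",np.vstack(ims))
E
```

```text
[0.52306237 0.210657   0.35072838] [0.52175985 0.14063381 0.19766983]
[0.56236356 0.01668641 0.35312586] [ 0.56179937 -0.05319179  0.19994879]
[0.56247537 0.01625038 0.35324142] [ 0.56193899 -0.05368798  0.20012124]
14.1083
w_h1 [0.56174522 0.01271679 0.04401654] 703 8.167792336116061e-05
w_h3 [0.56174045 0.01291046 0.04400077] 713 8.566917351293522e-05
```

View pics/pol3.png

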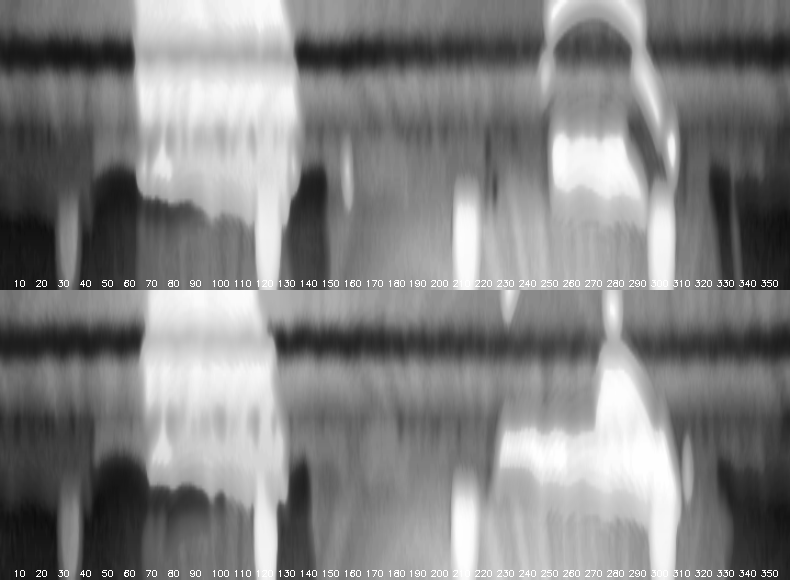

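View pics/w_h3.png

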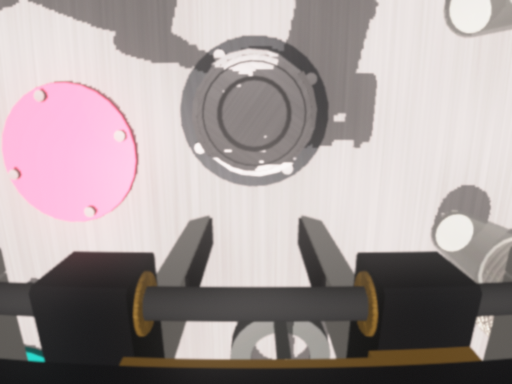

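Housing consistently reads (0.5617, 0.0128). With the measured bias of about (0.0008, 0.0012) taken off, it is (0.561, 0.0116). Grasp and seat the disk.

```bash
python3 - <<'E'
from h import *
p=np.array([.5217,.2072]); m=np.array([.561,.0116])
r.move_to([*p,.09],down(0)); r.move_l([*p,.037],vel=.12)
gripper_to(0,20); z0=telemetry.current_ee_pos(); print(telemetry.current_opening(),z0)
r.move_l([*p,.135],vel=.2); r.move_l([*m,.125],vel=.25); r.hold(.3); print("hover",telemetry.current_ee_pos(),telemetry.current_wrist_force())
g=r.move_l([*m,.0945],vel=.04,guard=6); print(g,telemetry.current_ee_pos(),telemetry.current_wrist_force(),telemetry.current_opening())
print(telemetry.current_t())
E
```

```text
0.02347765711831316 [0.52189698 0.20734496 0.03751322]
hover [0.56086538 0.01259703 0.12512838] [-0.06204588  0.53200769 -1.83220657]
True [0.56047267 0.0115417  0.09708046] [-0.28543937 -0.07686919  3.00585758] 0.02360076968183457
18.8917
```

Contact came at exactly the seated height (0.0971 against 0.0975 expected). Release and check.

```bash
python3 - <<'E'
from h import *
import pickle
V=pickle.load(open("v.pkl","rb"))
gripper_to(.05); e=telemetry.current_ee_pos()
r.move_l([e[0],e[1],.16],vel=.2)
r.move_to([.562,-.055,.2],down(0)); r.hold(.2)
c=vision.get_calibration("wrist"); im=vision.snapshot("wrist"); V["w_s"]=(c,im); save(im,"w_s",1); save(im,"w_sz",4,(180,35,330,185))
print([( np.round(x["at"],4),round(x["score"],2)) for x in models.mark_of("disk_grip","wrist")])
# on toward the ring
r.move_to([.592,-.33,.23],down(0)); r.hold(.25)
c=vision.get_calibration("wrist"); im=vision.snapshot("wrist"); V["w_r"]=(c,im); save(im,"w_r",1); save(im,"w_rz",4,(160,10,350,160))
for t in("ring_grip","ring_base"): print(t,[( np.round(x["at"],4),round(x["score"],2)) for x in models.mark_of(t,"wrist")])
pickle.dump(V,open("v.pkl","wb")); print(telemetry.current_t())
E
```

```text
[(array([0.5623, 0.0116, 0.0861]), 0.83)]
ring_grip [(array([ 0.5912, -0.275 ,  0.0879]), 0.78)]
ring_base []
22.15
```

View pics/w_sz.png

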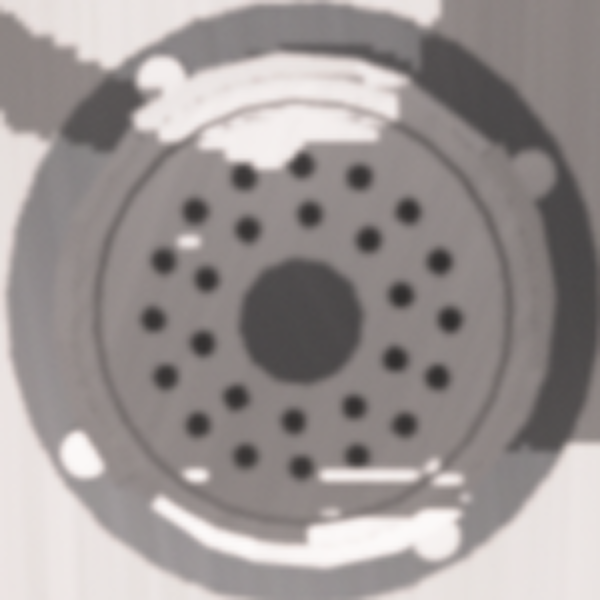

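View pics/w_r.png

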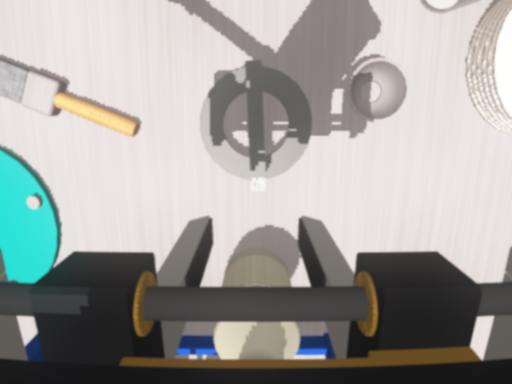

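View pics/w_rz.png

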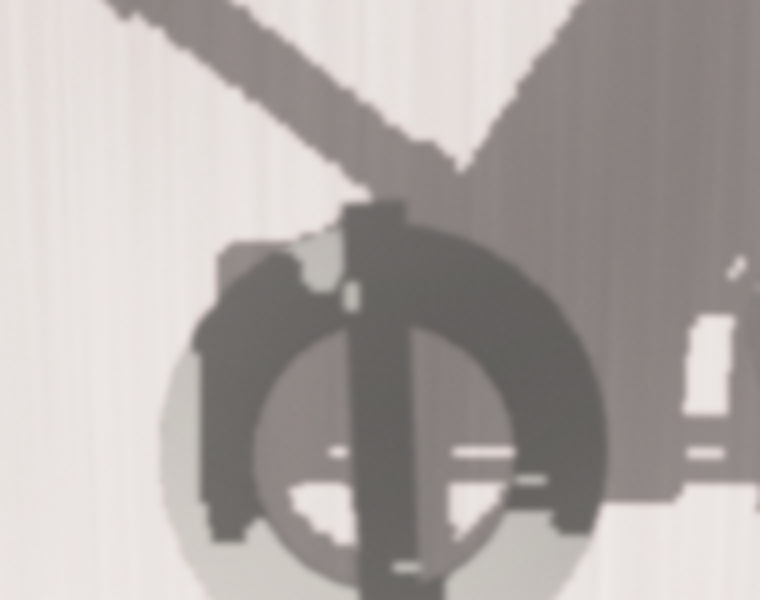

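The disk is concentric in the bore with its knob up. In the ring view, the bar runs from (255,62) to about (260,170). I'll measure it more finely.

```bash
python3 - <<'E'
from h import *
import pickle
V=pickle.load(open("v.pkl","rb"))
c,im=V["w_r"]; s=4.2; crop=(195,50,325,190)
def ov(ctr,th,name):
    big=cv2.resize(im[crop[1]:crop[3],crop[0]:crop[2]],None,fx=s,fy=s,interpolation=cv2.INTER_CUBIC)
    u=np.array([np.cos(th),np.sin(th)]);v=np.array([-u[1],u[0]])
    b=np.array([[*(np.array(ctr)+a*.057*u+d*.007*v),.094] for a,d in((1,1),(1,-1),(-1,-1),(-1,1))])
    for uv,col in((proj(b,c),(255,0,0)),(circ(c,(*ctr,.028),.061),(0,255,0)),(circ(c,(*ctr,.028),.036),(0,0,255))):
        cv2.polylines(big,[((uv-np.array(crop[:2])+.5)*s).round().astype(int)],True,col,1)
    save(big,name)
ov((.592,-.2735),np.radians(91.5),"r_ov")
E
```

View pics/r_ov.png

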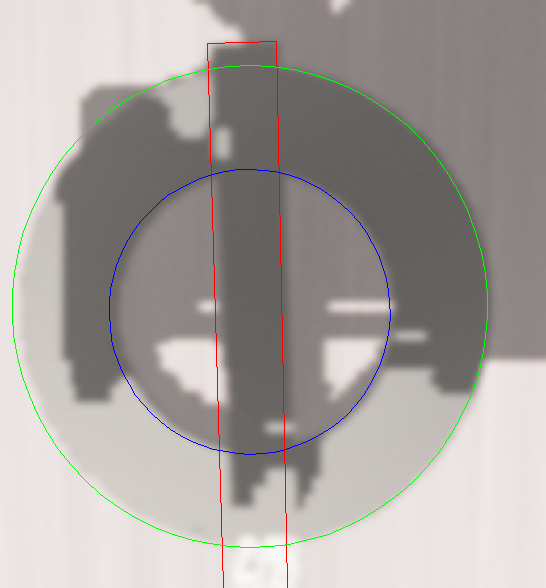

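```bash
python3 - <<'E'
from h import *
import pickle
V=pickle.load(open("v.pkl","rb"))
c,im=V["w_r"]; s=4.2; crop=(195,50,325,190)
def ov(ctr,th,name):
    big=cv2.resize(im[crop[1]:crop[3],crop[0]:crop[2]],None,fx=s,fy=s,interpolation=cv2.INTER_CUBIC)
    u=np.array([np.cos(th),np.sin(th)]);v=np.array([-u[1],u[0]])
    b=np.array([[*(np.array(ctr)+a*.057*u+d*.007*v),.094] for a,d in((1,1),(1,-1),(-1,-1),(-1,1))])
    for uv,col in((proj(b,c),(255,0,0)),(circ(c,(*ctr,.028),.061),(0,255,0)),(circ(c,(*ctr,.028),.036),(0,0,255))):
        cv2.polylines(big,[((uv-np.array(crop[:2])+.5)*s).round().astype(int)],True,col,1)
    save(big,name)
ov((.5936,-.274),np.radians(92.3),"r_ov2")
E
```

```text
(no output)
```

View pics/r_ov2.png

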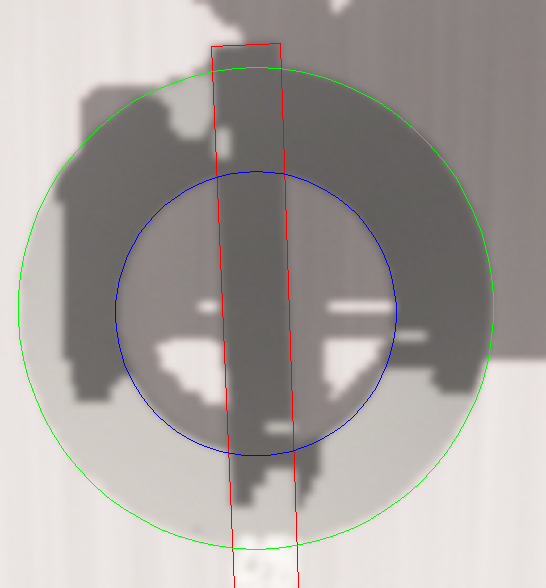

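Good fit: bar axis at 92°, ring centre at about (0.5927, -0.275) after the bias correction. Grasp it, carry it over and lower it into the gaps with a guard.

```bash
python3 - <<'E'
from h import *
p=np.array([.5927,-.275]); m=np.array([.561,.0116]); y0=np.radians(2.2); y1=np.radians(11.)
gripper_to(.04)
r.move_to([*p,.14],down(y0)); g=r.move_l([*p,.092],vel=.12,guard=8)
gripper_to(0,40); z0=telemetry.current_ee_pos(); print(g,telemetry.current_opening(),z0)
r.move_l([*p,.21],vel=.25); r.move_l([*m,.21],rot=down(y1),vel=.3); r.move_l([*m,.165],vel=.15); r.hold(.3)
e=telemetry.current_ee_pos(); print("hover",e,telemetry.current_wrist_force(),telemetry.current_torque(),telemetry.current_opening())
g=r.move_l([*m,z0[2]+.0485],vel=.03,guard=7); e=telemetry.current_ee_pos(); print(g,e,"base z",e[2]-z0[2],telemetry.current_wrist_force(),telemetry.current_torque())
im=vision.snapshot("scene"); save(im,"s_ring",4,(200,160,340,270))
print(telemetry.current_t())
E
```

```text
False 0.013942689561407996 [ 0.59290272 -0.27509842  0.09255412]
hover [0.5615863  0.01144352 0.16594018] [-0.802877   -0.09770137 -3.13092178] [ 0.00403846 -0.07868829  0.07339254] 0.013503582128350237
True [0.56059751 0.01183193 0.14282974] base z 0.05027561820246315 [ 0.12480511 -0.12643229  4.17124711] [-0.08524706 -0.07462433 -0.02494151]
27.3583
```

View pics/s_ring.png

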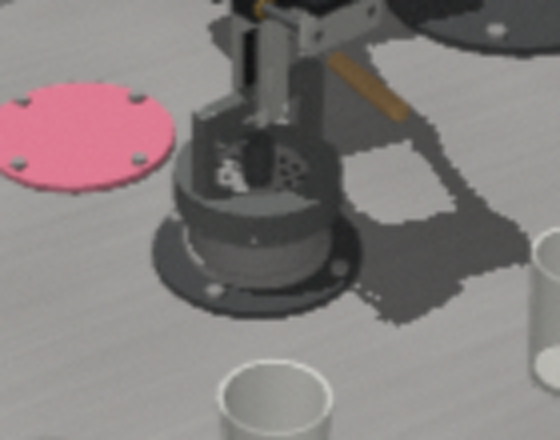

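Base height is 0.0503 against 0.051 expected, so all the pins are on the landings. Now screw clockwise along the helix with a light grip.

```bash
python3 - <<'E'
from h import *
gripper_to(0,12)
m=np.array([.5608,.0117]); z0=.0925+.0503; t=telemetry.current_t()
for a in range(8,57,8):
    z=z0-.006*max(0,a-8)/56
    g=r.move_l([*m,z],rot=down(np.radians(11-a)),vel=.05,guard=15)
    e=telemetry.current_ee_pos(); M=q2R(telemetry.current_tool_rot())
    print(a,g,"yaw",np.degrees(np.arctan2(M[1,0],M[0,0])).round(1),np.round(e,4),np.round(telemetry.current_wrist_force(),1),np.round(telemetry.current_torque(),2),round(telemetry.current_t()-t,2))
    if g or abs(telemetry.current_torque()[2])>1.5: break
E
```

```text
8 False yaw 3.1 [0.561  0.0119 0.143 ] [-0.8  0.2  3.8] [ 0.11  0.01 -0.14] 0.29
16 False yaw -4.8 [0.5617 0.0116 0.1428] [-0.1 -0.5  5.1] [ 0.02 -0.07  0.18] 0.58
24 False yaw -12.8 [0.5621 0.0114 0.1426] [0.4 0.2 8.4] [ 0.01 -0.05  0.34] 0.88
32 False yaw -20.8 [0.5625 0.0113 0.1423] [-0.3  0.2 10.2] [-0.01 -0.01  0.34] 1.17
40 False yaw -28.8 [0.5627 0.0112 0.142 ] [-1.  -0.2 13.7] [-0.12  0.17  0.41] 1.46
48 False yaw -36.8 [0.5605 0.0113 0.1383] [-0.7 -0.5  2.1] [-0.17 -0.11 -0.11] 1.75
56 False yaw -44.8 [0.5604 0.0114 0.1371] [-0.8 -1.1  1.2] [-0.26 -0.05 -0.17] 2.04
```

```bash
python3 - <<'E'
from h import *
im=vision.snapshot("scene"); save(im,"s_ring2",5,(210,170,330,260))
for t in("ring_grip","ring_base"): print(t,[( np.round(x["at"],4),round(x["score"],2)) for x in models.mark_of(t,"scene")])
print(telemetry.current_opening(),telemetry.current_t())
E
```

```text
ring_grip [(array([0.5631, 0.0095, 0.1292]), 0.82)]
ring_base [(array([0.5619, 0.0107, 0.0477]), 0.7)]
0.013846399717053856 29.7667
```

View pics/s_ring2.png

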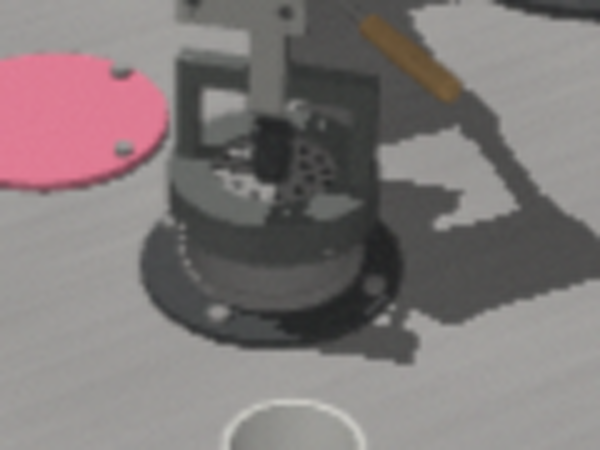

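```bash
python3 - <<'E'
from h import *
m=np.array([.5608,.0117]); z0=.1371; t=telemetry.current_t()
for a in range(60,93,4):
    g=r.move_l([*m,z0-.0003],rot=down(np.radians(11-a)),vel=.05,guard=15)
    e=telemetry.current_ee_pos(); M=q2R(telemetry.current_tool_rot())
    print(a,g,"yaw",np.degrees(np.arctan2(M[1,0],M[0,0])).round(1),np.round(e,4),np.round(telemetry.current_wrist_force(),1),np.round(telemetry.current_torque(),2),round(telemetry.current_t()-t,2))
    if g or abs(telemetry.current_torque()[2])>1.0: break
im=vision.snapshot("scene"); save(im,"s_ring3",5,(210,170,330,260))
E
```

```text
60 False yaw -48.9 [0.5605 0.0116 0.1366] [-0.7 -1.8  0.7] [-0.27  0.13 -0.19] 0.25
64 False yaw -52.8 [0.5605 0.0118 0.1366] [ 0.3 -1.7 -0.2] [-0.23  0.09 -0.14] 0.5
68 False yaw -56.8 [0.5606 0.0113 0.1368] [-1.  -2.3  1.1] [-0.51  0.25  0.18] 0.75
72 False yaw -60.8 [0.5609 0.0116 0.1369] [ 0.1 -2.3  0.6] [-0.33  0.08  0.27] 1.0
76 False yaw -64.8 [0.5612 0.0118 0.1369] [ 1.4 -1.1 -0.1] [-0.17  0.03  0.24] 1.25
80 False yaw -68.8 [0.5612 0.012  0.1368] [ 0.4 -0.2  0.2] [-0.01 -0.19  0.35] 1.5
84 False yaw -72.8 [0.5611 0.0119 0.1368] [ 0.7 -0.2 -0.5] [ 0.07 -0.21  0.31] 1.75
88 False yaw -76.8 [0.5609 0.0118 0.1369] [ 0.9 -0.5 -0.5] [-0.01 -0.17  0.46] 2.0
92 False yaw -80.8 [0.5609 0.0117 0.1369] [ 0.9  0.2 -0.3] [ 0.08 -0.16  0.42] 2.25
```

View pics/s_ring3.png

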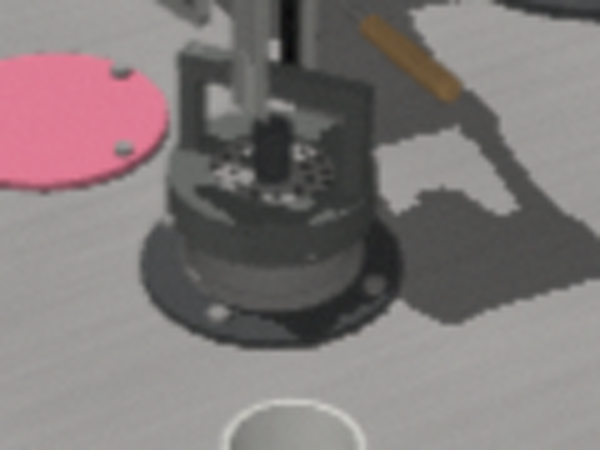

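The gripper kept turning without meeting a stop. I'll check whether the bar slipped in the jaws.

```bash
python3 - <<'E'
from h import *
print(telemetry.current_opening())
im=vision.snapshot("top"); save(im,"t_ring",8,(215,145,305,215))
im=vision.snapshot("wrist"); save(im,"wr_now")
E
```

```text
0.02126806128249934
```

View pics/t_ring.png

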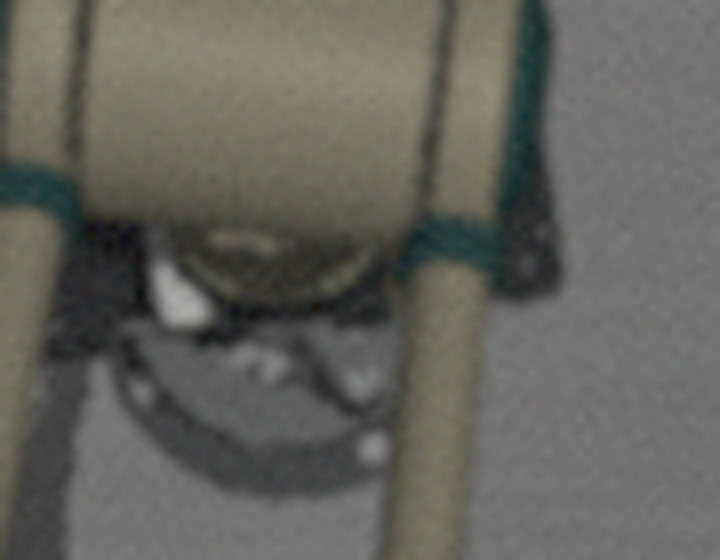

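View pics/wr_now.png

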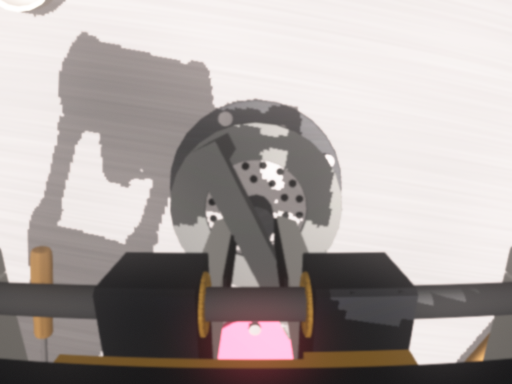

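The jaws pivoted on the bar (opening is 21 mm instead of 14), so the ring met resistance. I'll measure the bar's true angle.

```bash
python3 - <<'E'
from h import *
c=vision.get_calibration("wrist")
im=cv2.imread("pics/wr_now.png")[:,:,::-1]; save(im,"wr_nowz",4,(160,90,350,240))
for z in(.139,.145):
    P=onz([[219,141],[262,280]],c,z); d=P[0]-P[1]; print(P.round(4),np.degrees(np.arctan2(d[1],d[0])))
E
```

```text
[[0.6132 0.038  0.139 ]
 [0.5461 0.0067 0.139 ]] 25.009161694903433
[[0.6138 0.0374 0.145 ]
 [0.5494 0.0073 0.145 ]] 25.009161694903426
```

View pics/wr_nowz.png

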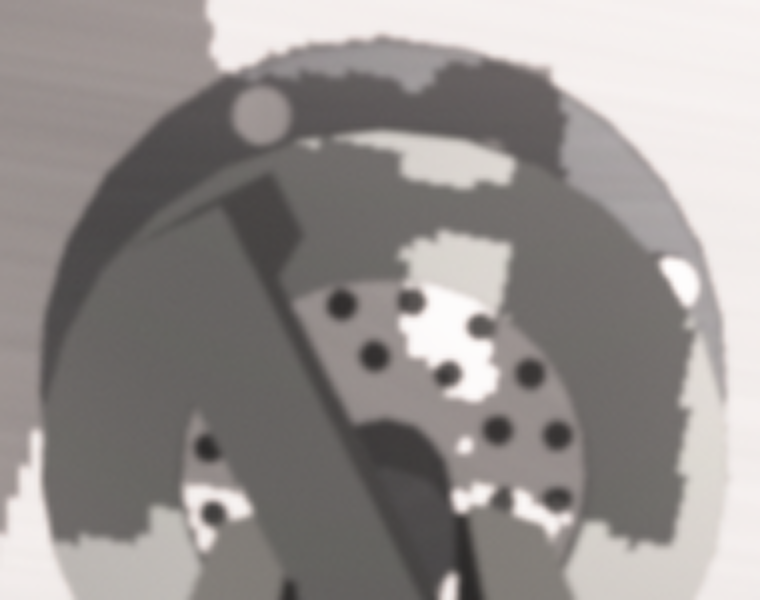

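```bash
python3 - <<'E'
from h import *
c=vision.get_calibration("wrist")
for z in(.139,.145):
    P=onz([[216.2,141.2],[267.5,240]],c,z); d=P[0]-P[1]; print(P.round(4),np.degrees(np.arctan2(d[1],d[0])))
E
```

```text
[[0.6129 0.0392 0.139 ]
 [0.5685 0.0076 0.139 ]] 35.431777005797066
[[0.6136 0.0386 0.145 ]
 [0.5709 0.0082 0.145 ]] 35.43177700579707
```

The bar is at about 36°, so the ring turned ~65° from 101°, which is the hard stop. I'll regrip squarely, snug it clockwise with a firm grip while watching the torque, and check the height.

```bash
python3 - <<'E'
from h import *
m=np.array([.561,.0117])
gripper_to(.04); r.move_l([*m,.1375],rot=down(np.radians(-53.5)),vel=.05)
gripper_to(0,35); r.hold(.1); print("open",telemetry.current_opening(),telemetry.current_ee_pos(),telemetry.current_torque())
for a in (3,6,9):
    g=r.move_l([*m,.137],rot=down(np.radians(-53.5-a)),vel=.05,guard=15)
    M=q2R(telemetry.current_tool_rot()); T=telemetry.current_torque()
    print(a,g,"yaw",np.degrees(np.arctan2(M[1,0],M[0,0])).round(1),np.round(telemetry.current_ee_pos(),4),np.round(telemetry.current_wrist_force(),1),np.round(T,2),telemetry.current_opening())
    if abs(T[2])>1.2: break
print(telemetry.current_t())
E
```

```text
open 0.013687543343630029 [0.56105936 0.01171376 0.13753705] [-0.04118627 -0.04710028  0.00331944]
3 False yaw -56.4 [0.5611 0.0116 0.1374] [-0.1 -0.1  2.8] [-0.01  0.05  0.58] 0.013716377969372143
6 False yaw -59.3 [0.5611 0.0116 0.1373] [-0.6 -0.6  3.3] [-0.07  0.16  0.79] 0.014034006354265539
9 False yaw -62.3 [0.5613 0.0117 0.1373] [-0.4  0.7  4.3] [-0.01 -0.01  0.83] 0.014763240855171148
34.6833
```

Torque rises to 0.8 N m and the jaws start to pivot, so it is at the hard stop. Release, back off and verify.

```bash
python3 - <<'E'
from h import *
gripper_to(.05); e=telemetry.current_ee_pos(); r.move_l([e[0],e[1],.25],vel=.2)
r.move_to([.50,-.02,.30],down(0)) if False else r.move_to([.561,-.07,.30],down(0)); r.hold(.3)
c=vision.get_calibration("wrist"); im=vision.snapshot("wrist"); save(im,"f_w"); save(im,"f_wz",4,(170,20,350,170))
for t in("ring_grip","ring_base","disk_grip"): print("w",t,[( np.round(x["at"],4),round(x["score"],2)) for x in models.mark_of(t,"wrist")])
im=vision.snapshot("scene"); save(im,"f_s",5,(210,170,330,260))
for t in("ring_grip","ring_base","disk_grip"): print("s",t,[( np.round(x["at"],4),round(x["score"],2)) for x in models.mark_of(t,"scene")])
import pickle; pickle.dump((c,cv2.imread("pics/f_w.png")),open("f.pkl","wb"))
cs=vision.get_calibration("scene"); cc=np.array([.561,.0117])
big=cv2.imread("pics/f_s.png")[:,:,::-1].copy()
for rb,col in((.045,(255,0,0)),(.051,(0,255,0))):   # base height hypotheses: outline of skirt bottom, bar
    th=np.radians(36.5); u=np.array([np.cos(th),np.sin(th)]);v=np.array([-u[1],u[0]])
    b=np.array([[*(cc+a*.057*u+d*.007*v),rb+.094] for a,d in((1,1),(1,-1),(-1,-1),(-1,1))])
    for uv in(proj(b,cs),circ(cs,(*cc,rb),.061),circ(cs,(*cc,rb+.028),.036)):
        cv2.polylines(big,[((uv-np.array([210,170])+.5)*5).round().astype(int)],True,col,1)
save(big,"f_sov"); print(telemetry.current_t())
E
```

```text
w ring_grip [(array([0.562 , 0.011 , 0.1307]), 0.65), (array([0.7828, 0.1248, 0.0037]), 0.28)]
w ring_base []
w disk_grip [(array([0.5612, 0.0098, 0.0877]), 0.79)]
s ring_grip [(array([0.5629, 0.0114, 0.1287]), 0.79)]
s ring_base [(array([0.5595, 0.0136, 0.0438]), 0.61), (array([0.5616, 0.0078, 0.1297]), 0.54)]
s disk_grip [(array([0.5635, 0.0106, 0.0891]), 0.77), (array([0.785 , 0.1235, 0.0041]), 0.59)]
37.95
```

View pics/f_sov.png

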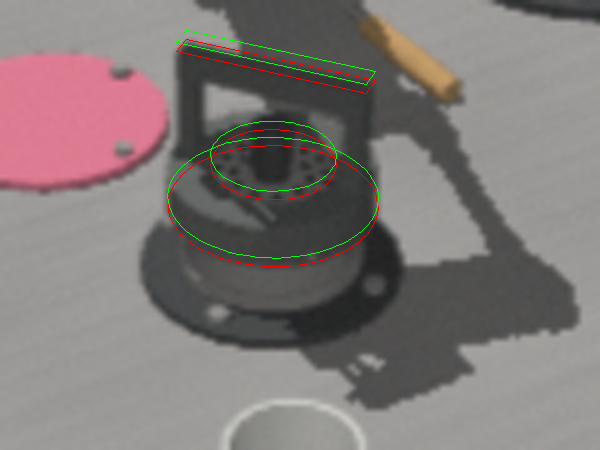

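View pics/f_wz.png

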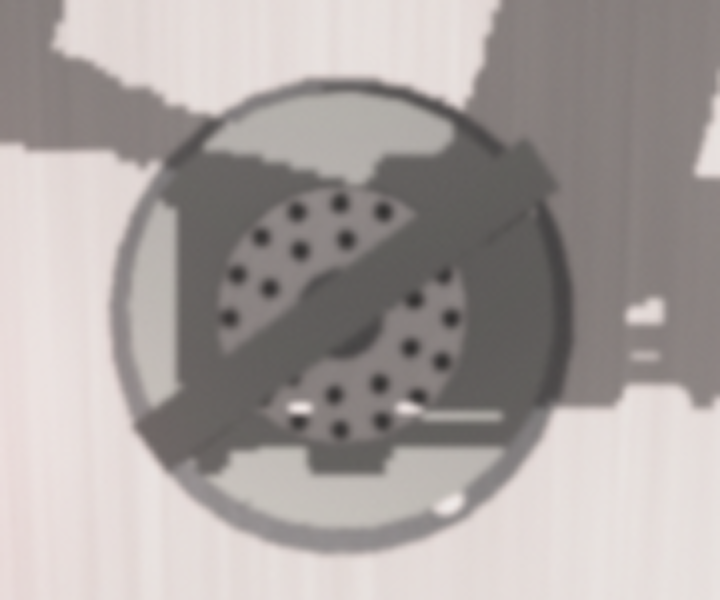

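View pics/f_s.png

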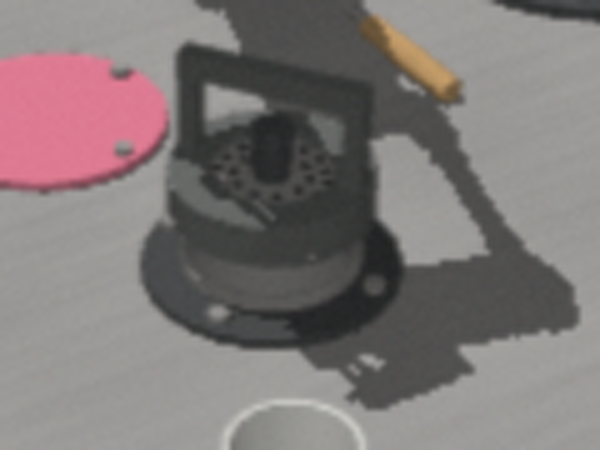

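The red overlay, drawn for the home position, fits the bar and skirt edge; the landing-height one (green) sits clearly too high. The ring mark reads z≈0.129–0.131 (home is 0.131), the disk mark z≈0.088, and the bar angle is 37°. Handing in.

```bash
python3 - <<'E'
from h import *
r.sign_off()
print(telemetry.current_t())
E
```

```text
the job is handed in; nothing more can be done
the job is handed in; nothing more can be done
```

The strainer is back together: the disk is on its seat, knob up, and the clamping ring is screwed clockwise to its stop. I handed the job in at about 38 s of the 69 s allowed; no verdict is reported.

**Disk:** I centred it in the jaws and lowered it into the mouth. Contact came at TCP height 0.0971 m (0.0975 expected). The picture then showed it concentric in the bore. The last networks' readings put the disk's grip point 0.088 to 0.089 m above the counter (0.088 expected), and its wrist reading was within about 2 mm of the axis.

**Ring:** I carried it over and lowered it with the bar at about 101°. It stopped with its underside at 50.3 mm (51 expected for pins on the landings), then turned about 65° clockwise.

**Final checks on the ring:**
- **Stop:** with a firm regrip it met a hard stop at about 0.8 N m.
- **Height:** the grip point read 0.129 to 0.131 m (0.131 is home). The outline drawn for the home height matched the scene picture.
- **Position and release:** ring_grip read within about 2 mm of the mouth's axis, and the gripper was open and well clear.

**What disagreed:**
- During screwing, the TCP height stayed almost level for the first 40° while the force rose to about 14 N, then it dropped. The jaws may have slid on the bar, but I did not find out.
- With the light grip, the jaws also pivoted on the bar after the ring reached its stop, so I regripped it squarely.
- The wrist camera was off by about 1 mm, and I corrected for that.

I did not compare the bystanders' final positions with their starting ones.

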